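# Space a marble tile off its stop and hold it tight

### The arm

A 6-joint arm with a two-finger parallel gripper is mounted at the origin on the work surface. World frame = base frame: x ahead of the robot, y to its left, z up, the work surface at z = 0. Lengths are in m, angles in rad, forces in N, time in s.
With the tool pointing down it reaches from about 0.325 to 0.9 m from the base axis. Payload 6.1 kg.
Tool frame: the origin (TCP) lies between the finger pads; the fingertips stand 17 mm ahead of it and the grasp point (between the pads) lies 2 mm behind it (manip.nose_length is the distance from the TCP to the fingertips, in m); z points along the fingers, y is the line along which they close (so a half turn about z gives the same grasp; the last joint's range is limited). The gripper opens to 85 mm and grips with 20 to 120 N. Pads are 22 mm wide; open, the fingers measure 114 mm over their backs; the gripper's body (76 mm by 85 mm) begins 54 mm behind the grasp point. The pads swing forward as they close: fully open they stand 13 mm farther back than shut.
Start: joints at [0.98, 0.22, 1.526, -0, 1.395, -0.126], TCP at [0.28, 0.559, 0.248] pointing down, gripper open.
Joint ranges: [-2.98, 2.98], [-0.91, 2.08], [0.09, 2.57], [-1.24, 4.39], [0.2, 2.65], [-2.68, 2.68]. Speed limits (rad/s): [2.57, 2.57, 3.01, 3.14, 3.14, 3.14].

### API

Orientations are given as a unit quaternion [w, x, y, z].
In Python, from station import manip gives the robot as it stands. The module is installed in compiled form; this text tells all that it offers.
- The arm moves only by the shell command python3 -m inch 'ROWS' [OPENING] [FORCE]. ROWS is text: rows parted by semicolons, each of 6 numbers parted by spaces: the shift along the world's x, y, z in units of 150 mm (1.0 is 150 mm), then the turn, a rotation vector about the world's x, y, z in units of pi/2 rad (1.0 is pi/2 rad). A call has 1 to 20 rows; each row is the pose to reach, as a shift and turn from the pose commanded when the call began; what a row does not reach only later rows make up. A row lasts 1/10 s, in which the tool goes at most 50 mm and 8.59 degrees, less where a joint would pass 70% of its speed; a pose out of reach is approached as far as the arm can. A call with a number of a shift or a turn outside -1 to 1 is refused whole. A call with a gripper value outside its range is refused whole. OPENING is the gripper's target within -1 to 1 (fully open at 1, half-way at 0, shut at -1), set as the call begins (- or left out, the last holds). The fingers move at their own pace and stop on an object; FORCE is the grip in N (left out, the last holds). Time passes only in rows, so rows that repeat a pose let the fingers close. It gives the time, the measured TCP pose, the force, the opening and the grip force at its end, in the units of the state.
- manip.read_state(): the state, without advancing time (a new reading comes with each control period).
- manip.capture(name): name is "scene" or "top" or "wrist"; returns the picture (480x640x3 uint8, red, green, blue); there is no depth.
- manip.camera_params(name): a dict with "fx", "fy", "cx", "cy" (pixels), "rvec" (rotation vector, rad) and "tvec" (3), from world to camera coordinates, as OpenCV has them. Camera axes: x right, y down, z forward; pixel columns grow to the right and rows downward; lengths in m; the calibration is good to about 2 mm. A picture is of the moment at which its call begins: read the wrist's pose just before it. camera_params takes no time and is no camera call; for the wrist camera it gives the pose at the moment of the call.
- manip.close_job(): hands the job in; it is judged then, once.
The state is a dict: "time_s": time; "q": joint angles; "joint_vel": joint speeds; "tau": joint torques, N m; "tool_pos": TCP position; "tool_rot": TCP orientation; "force": force on the tool from outside, world axes, zero at the start; "torque": the same for the moment, N m; "finger_gap": finger opening in m; "grip_force": force on a finger pad.
Only numpy, scipy, OpenCV 4.12 (cv2) and the standard library are available. Lean on these libraries where they do the work, as an engineer would, in place of code of your own. Each camera call takes 0.05 s, during which the arm holds its last target. There are 200 camera calls.

### The job

Lift the straightedge off the marble tile and lay it on the rubber mat, then stand the aluminium spacer upright in whichever gap beside the tile is wide enough for it, down on the board and centred along the tile's end; do not force it against the thick stop at the other end. Let go of the spacer, then take hold of the tile and push it firmly along the board so that the spacer is squeezed flush between tile and stop, and finish while still holding it pressed there. Leave the other things on the bench where they are.

Things in the scene. Friction and masses are not known exactly. Their poses are not given: they have to be found in the camera images.
- board: plywood setting board fixed to the bench, 240 (its x) by 300 (its y) by 15 mm thick; origin at the centre of its underside, z up, so its top is 15 mm above the origin. It carries the tile in the middle and one fixed stop near each end of its y axis
- slim_stop: slim hardwood stop fixed on the board, 100 (x) by 16 (y) by 25 mm high, parallel to the board's axes, its centre 87 mm from the board's centre along the board's +y or -y (it varies); origin at the centre of its underside. Between it and the tile is the wide gap, about 22 to 26 mm at the start
- thick_stop: thick hardwood stop fixed on the board at the opposite end, 100 (x) by 46 (y) by 25 mm high, centre likewise 87 mm from the board's centre; origin at the centre of its underside. Between it and the tile is the narrow gap, about 7 to 11 mm, too narrow for the spacer
- tile_center (a point): centre of the loose white marble tile, 60 (its x) by 110 (its y) by 25 mm thick, about 0.45 kg, lying flat on the board between the stops, level with their tops, its axes nearly parallel to the board's; it slides on the board, and can be gripped across its 60 mm width
- tile: the same tile; origin at the centre of its underside, z up
- straightedge_center (a point): centre of the aluminium straightedge, a bar 25 (its x) by 180 (its y) by 20 mm high, about 0.22 kg, lying across the tile and the tops of the stops and covering both gaps
- straightedge: the same bar; origin at the centre of its underside, z up, long axis y
- spacer_center (a point): centre of the loose aluminium spacer plate, 60 (its x) by 15 (its y) by 70 mm high, about 0.17 kg, standing upright on the bench on its 60 by 15 mm edge. Held across its 15 mm thickness near the top, the fingers stay above the tile and stops when it stands in the gap
- spacer: the same plate; origin at the centre of its underside, z up, thickness along y
- mat: black rubber mat fixed to the bench, 220 (x) by 120 (y) by 4 mm thick, on the other side of the board from the spacer; origin at the centre of its underside

How it is judged:
On the way, in this order (a step that is already met when the one before it is completed fails the run):
1. the straightedge lies on the rubber mat, let go (contact force between straightedge and mat above 0.5 N and x of straightedge_center in the frame of mat between -0.11 and 0.11 m and y of straightedge_center in the frame of mat between -0.06 and 0.06 m and contact force between the fingers and straightedge below 0.1 N and linear speed of straightedge below 0.02 m/s), for 0.2 s.
2. the spacer stands upright on the board in the wide gap, let go (horizontal distance between spacer_center and slim_stop below 0.034 m and horizontal distance between spacer_center and tile_center below 0.085 m and angle between the y axis of spacer and the y axis of slim_stop, either way round below 0.15 rad and angle between spacer's own z axis and vertical below 0.06 rad and z of spacer_center in the frame of board below 0.054 m and contact force between the fingers and spacer below 0.1 N), for 0.2 s.
At the end, for the whole second after the job is handed in: Straightedge rests on the mat, released. Spacer upright on the board between slim stop and tile, within 20 mm of the middle of the tile end. Fingers hold the tile flat, pressing over 4 N through the spacer onto the stop; tile and spacer within 2 degrees of parallel to it (all of step 1 and horizontal distance between spacer_center and slim_stop below 0.034 m and horizontal distance between spacer_center and tile_center below 0.085 m and angle between the y axis of spacer and the y axis of slim_stop, either way round below 0.15 rad and angle between spacer's own z axis and vertical below 0.06 rad and z of spacer_center in the frame of board below 0.054 m and contact force between tile and spacer above 4 N and contact force between spacer and slim_stop above 4 N and contact force between the fingers and tile above 3 N and angle between the y axis of each of tile, spacer and the y axis of slim_stop, either way round below 0.035 rad and x of spacer_center in the frame of tile between -0.02 and 0.02 m and angle between tile's own z axis and vertical below 0.04 rad and z of tile_center in the frame of board below 0.031 m and linear speed of tile below 0.01 m/s); the arm keeps its last pose, push and grip.
It fails at once if the spacer is forced against the thick stop (contact force between spacer and thick_stop above 5 N).
It fails at once if a bystander is disturbed (moved more than 30 mm) (distance of any of wedge, chip, chisel, mallet, dust_brush, water_cup, offcut from where it was at the start of the episode above 0.03 m).
It also fails if it takes over 72 s, if anything falls off the work surface, if the arm or the gripper's body presses on something with over 40 N, if the wrist force passes 120 N, or if a joint passes its speed limit or range.

## Working session

There is one attempt and no reset: what is moved stays moved. The work goes in short steps, Python scripts to look and compute and a shell command to move; the robot and the scene stay as the last step left them, time stands still between calls to the robot, and variables do not carry over. Pictures are saved under pics/ and viewed, at most 10 in all, crops included, and the job is handed in when it is done.

```bash
mkdir -p pics
cat > h.py <<'E'
import numpy as np, cv2
from station import manip
def cam(n):
    p=manip.camera_params(n); R=cv2.Rodrigues(np.array(p["rvec"],float))[0]
    K=np.array([[p["fx"],0,p["cx"]],[0,p["fy"],p["cy"]],[0,0,1]]); return K,R,np.array(p["tvec"],float)
def save(n,f):
    c=cam(n); im=manip.capture(n); cv2.imwrite("pics/"+f,im[:,:,::-1]); return im,c
def plane(c,uv,z):
    K,R,t=c; o=-R.T@t; d=R.T@np.linalg.solve(K,np.array([uv[0],uv[1],1.])); return o+d*(z-o[2])/d[2]
def tri(c1,a,c2,b):
    P=[K@np.c_[R,t] for K,R,t in (c1,c2)]
    X=cv2.triangulatePoints(P[0],P[1],np.array(a,float).reshape(2,1),np.array(b,float).reshape(2,1)).ravel(); return X[:3]/X[3]
def proj(c,X):
    K,R,t=c; x=K@(R@np.array(X)+t); return x[:2]/x[2]
E
python3 - <<'E'
from h import *
np.set_printoptions(precision=3,suppress=True)
for n in("scene","top","wrist"):
    im,c=save(n,n+"0.png"); print(n,c[0][0],-c[1].T@c[2],c[1][2])
s=manip.read_state();print(s["time_s"],s["tool_pos"],s["tool_rot"],s["finger_gap"],manip.nose_length)
E
```

```text
scene [440.645   0.    318.786] [ 1.01  -0.209  0.615] [-0.609  0.277 -0.743]
top [600.775   0.    320.085] [0.352 0.009 1.35 ] [ 0.153  0.011 -0.988]
wrist [372.399   0.    318.028] [0.206 0.595 0.373] [ 0.286 -0.144 -0.947]
0.15 [0.28  0.558 0.247] [-0.     0.23   0.973 -0.001] 0.08525504247069952 0.017
```

View pics/top0.png

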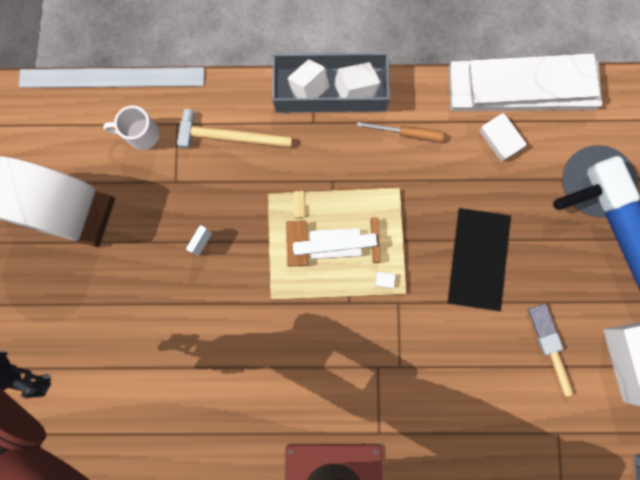

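View pics/scene0.png

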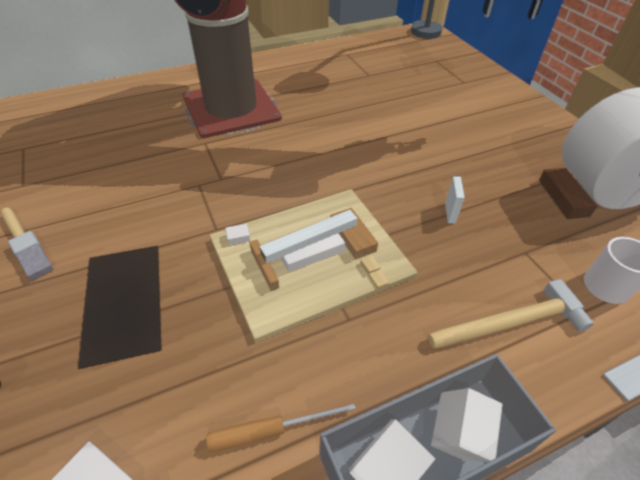

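The top picture shows the board at (337,243), the straightedge across it from (294,247) to (377,240), the thick stop at (297,243) and the slim stop at (376,240) on the −y side. The spacer is at (199,240), the mat at (480,259) and a chip at (385,280). The scene view agrees.

Run:
```python
from h import *
np.set_printoptions(precision=3,suppress=True)
c=cam("top")
for n,uv,z in[("board c",(337,243),.015),("thick",(297,243),.04),("slim",(376,240),.04),("seL",(294,247),.06),("seR",(377,240),.06),("spacer top",(203,234),.07),("mat",(480,259),.004),("mA",(459,209),.004),("mB",(511,213),.004),("mC",(500,310),.004),("mD",(449,303),.004)]:
    print(n,plane(c,uv,z))
s=cam("scene")
print("tri se left end top", tri(c,(294,247),s,(355,218)),"seR",tri(c,(377,240),s,(265,251)))
```

```text
board c [ 0.536 -0.013  0.015]
thick [0.533 0.075 0.04 ]
slim [ 0.538 -0.099  0.04 ]
seL [0.521 0.081 0.06 ]
seR [ 0.536 -0.099  0.06 ]
spacer top [0.55  0.277 0.07 ]
mat [ 0.499 -0.334  0.004]
mA [ 0.614 -0.292  0.004]
mB [ 0.603 -0.409  0.004]
mC [ 0.385 -0.373  0.004]
mD [ 0.401 -0.261  0.004]
tri se left end top [0.523 0.082 0.049] seR [ 0.537 -0.097  0.055]
```

```bash
python3 -m inch '0.9 -0.9 0 0 0 0;0.9 -0.9 0 0 0 0;0.9 -0.9 0 0 0 0;0.9 -0.9 0 0 0 0;0.9 -0.9 0 0 0 0'; python3 -m inch '0.6 -0.8 0 0 0 0;0.6 -0.8 0 0 0 0;0.6 -0.8 0 0 0 0;0.6 -0.8 0 0 0 0;0.6 -0.8 0 0 0 0;0.6 -0.8 0 0 0 0'
python3 - <<'E'
from h import *
im,c=save("wrist","w1.png"); np.save("c1.npy",np.array([*c[0].ravel(),*c[1].ravel(),*c[2]]))
E
```

```text
time_s: 0.65
tool_pos: [0.4185, 0.42, 0.2479]
tool_rot: [0.001, 0.233, 0.972, -0.001]
force: [0.3, -0.1, -0.4]
finger_gap: 0.0856
grip_force: 0.0
time_s: 1.25
tool_pos: [0.5043, 0.3047, 0.248]
tool_rot: [-0.0, 0.23, 0.973, 0.0]
force: [0.3, 0.2, 0.2]
finger_gap: 0.0852
grip_force: 0.0
```

View pics/w1.png

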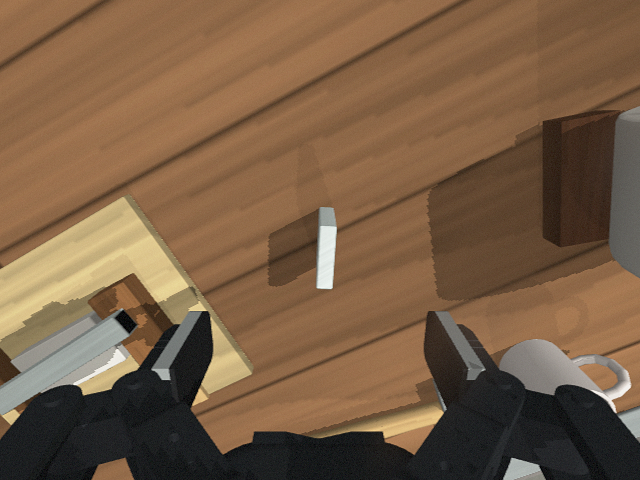

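The spacer stands alone at about (326,250). Its top face spans roughly (318–337, 224–289), so its thickness lies nearly along the image's horizontal, which is the tool's y. The board is at the lower left.

```bash
python3 -m inch '0 -0.33 0 0 0 0;0 -0.66 0 0 0 0;0 -0.9 0 0 0 0;0 -0.9 0 0 0 0;0 -0.9 0 0 0 0'
cat > sp.py <<'E'
from h import *
np.set_printoptions(precision=4,suppress=True)
def spacer(im,c,guess,thr=185):
    # top face = bright grey blob next to the expected pixel
    g=im.astype(int); m=((g.min(2)>thr)&(g.max(2)-g.min(2)<30)).astype(np.uint8)
    n,l,st,ce=cv2.connectedComponentsWithStats(m)
    k=[i for i in range(1,n) if st[i,4]>150]; i=min(k,key=lambda i:np.hypot(*(ce[i]-guess)))
    cn=cv2.findContours((l==i).astype(np.uint8),0,2)[0][0]; r=cv2.minAreaRect(cn)
    return st[i],ce[i],r,cv2.boxPoints(r)
E
python3 - <<'E'
from sp import *
v=np.load("c1.npy");c1=(v[:9].reshape(3,3),v[9:18].reshape(3,3),v[18:])
a=cv2.imread("pics/w1.png")[:,:,::-1]
b,c2=save("wrist","w2.png")
print(a[200:300:8,327].tolist())
print("guess",proj(c2,plane(c1,(326,256),.07)))
A=spacer(a,c1,(326,256));B=spacer(b,c2,proj(c2,plane(c1,(326,256),.07)))
print(A,B,sep="\n"); print("tri",tri(c1,A[1],c2,B[1]))
for c,r in((c1,A),(c2,B)): print(np.array([plane(c,p,.07) for p in r[3]]), plane(c,r[1],.07))
E
```

```text
time_s: 1.8
tool_pos: [0.5048, 0.1694, 0.2485]
tool_rot: [0.0, 0.23, 0.973, 0.0]
force: [-0.1, 0.5, 0.1]
finger_gap: 0.0859
grip_force: 0.0
[[134, 99, 71], [157, 164, 160], [154, 160, 157], [149, 156, 152], [229, 233, 230], [228, 235, 230], [233, 239, 235], [229, 234, 231], [221, 228, 224], [231, 237, 233], [229, 235, 231], [209, 223, 216], [139, 103, 72]]
guess [472.9116 186.346 ]
(array([317, 226,  20,  63, 972], dtype=int32), array([326.1492, 256.6934]), ((326.36309814453125, 256.9646301269531), (16.03083610534668, 62.57018280029297), 3.1798300743103027), array([[316.6246, 287.7569],
       [320.0954, 225.2831],
       [336.1016, 226.1723],
       [332.6308, 288.6462]], dtype=float32))
(array([460, 153,  27,  70, 972], dtype=int32), array([472.5628, 186.7912]), ((472.22113037109375, 187.83900451660156), (14.732089042663574, 71.75760650634766), 11.142889976501465), array([[458.0602, 221.6179],
       [471.9278, 151.213 ],
       [486.3821, 154.0601],
       [472.5145, 224.465 ]], dtype=float32))
tri [0.5407 0.2944 0.0695]
[[0.5638 0.2736 0.07  ]
 [0.5127 0.3025 0.07  ]
 [0.5195 0.3143 0.07  ]
 [0.571  0.286  0.07  ]] [0.5407 0.2945 0.07  ]
[[0.5632 0.2734 0.07  ]
 [0.5127 0.3032 0.07  ]
 [0.5201 0.3129 0.07  ]
 [0.5711 0.2836 0.07  ]] [0.5403 0.2943 0.07  ]
```

The spacer's top centre comes out at (0.5405, 0.2944, 0.0695), yaw −29.5°, which agrees with the given sizes. Next is the board.

```bash
python3 -m inch '0.1 -0.2 0 0 0 -0.09;0.17 -0.4 0 0 0 -0.18;0.17 -0.6 0 0 0 -0.27;0.17 -0.8 0 0 0 -0.36;0.17 -1 0 0 0 -0.45;0.17 -1 0 0 0 -0.54;0.17 -1 0 0 0 -0.63;0.17 -1 0 0 0 -0.70;0.17 -1 0 0 0 -0.70;0.17 -1 0 0 0 -0.70'
python3 - <<'E'
from h import *
im,c=save("wrist","w3.png"); np.save("c3.npy",np.array([*c[0].ravel(),*c[1].ravel(),*c[2]])); print(-c[1].T@c[2])
E
```

```text
time_s: 2.85
tool_pos: [0.5308, 0.0201, 0.2482]
tool_rot: [-0.0, 0.703, 0.711, 0.0]
force: [-1.0, -0.6, -0.1]
finger_gap: 0.0858
grip_force: 0.0
[0.52995823 0.10214835 0.3735556 ]
```

View pics/w3.png

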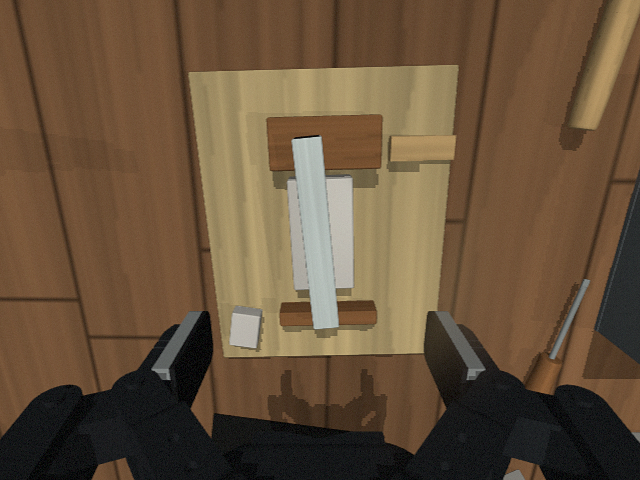

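The wrist view shows the straightedge top from (306,137) to (326,328) and the thick stop at (268–382, 115–170). The slim stop is at (280–376, 302–326) and the tile at (288–354, 177–290). The wedge is at (422,149) and the chip at (246,328). I'll move lower over the bar and take a second view for height.

```bash
python3 -m inch '0 -0.2 -0.2 0 0 0;0 -0.2 -0.45 0 0 0;0 -0.2 -0.5 0 0 0;0 -0.2 -0.5 0 0 0'
python3 - <<'E'
from sp import *
v=np.load("c3.npy");c1=(v[:9].reshape(3,3),v[9:18].reshape(3,3),v[18:])
a=cv2.imread("pics/w3.png")[:,:,::-1]
b,c2=save("wrist","w4.png"); np.save("c4.npy",np.array([*c2[0].ravel(),*c2[1].ravel(),*c2[2]]))
print(a[230,280:370:4].tolist())
def show(n,uv,z): print(n,*[plane(c1,p,z)[:2] for p in uv])
show("bar",[(293,138),(320,136),(338,327),(313,329)],.06)
show("thick",[(267,117),(382,115),(382,169),(270,171)],.04)
show("slim",[(280,303),(375,301),(376,323),(281,325)],.04)
show("tile",[(289,180),(352,177),(354,289),(294,290)],.04)
show("board",[(190,72),(458,66),(440,352),(225,357)],.015)
show("chip",[(230,346),(260,347)],.03)
print("expected in w4: barL,barR",proj(c2,plane(c1,(306,137),.06)),proj(c2,plane(c1,(326,328),.06)))
E
```

```text
time_s: 3.3
tool_pos: [0.5295, -0.0107, 0.1719]
tool_rot: [-0.002, 0.704, 0.71, -0.001]
force: [-0.4, 0.7, 0.5]
finger_gap: 0.0857
grip_force: 0.0
[[151, 133, 92], [163, 144, 104], [168, 147, 103], [175, 172, 164], [178, 175, 165], [181, 176, 168], [175, 183, 178], [177, 185, 181], [179, 189, 183], [187, 197, 191], [173, 181, 177], [179, 188, 183], [179, 186, 183], [190, 188, 177], [193, 186, 179], [189, 187, 178], [194, 191, 180], [191, 187, 178], [169, 166, 161], [156, 138, 98], [161, 141, 100], [157, 138, 95], [164, 144, 102]]
bar [0.51   0.0827] [0.532  0.0845] [ 0.5517 -0.0934] [ 0.5276 -0.0959]
thick [0.4868 0.0985] [0.5846 0.1012] [0.5877 0.0557] [0.488  0.0528]
slim [ 0.4941 -0.0789] [ 0.5893 -0.0756] [ 0.5919 -0.1008] [ 0.4946 -0.1042]
tile [0.5048 0.0449] [0.5613 0.0483] [ 0.5677 -0.0626] [ 0.5083 -0.0643]
board [0.4168 0.1352] [0.6528 0.1428] [ 0.6713 -0.1527] [ 0.4274 -0.162 ]
chip [ 0.4381 -0.1369] [ 0.4703 -0.1378]
expected in w4: barL,barR [304.5678  91.4541] [331.6468 348.2193]
```

View pics/w4.png

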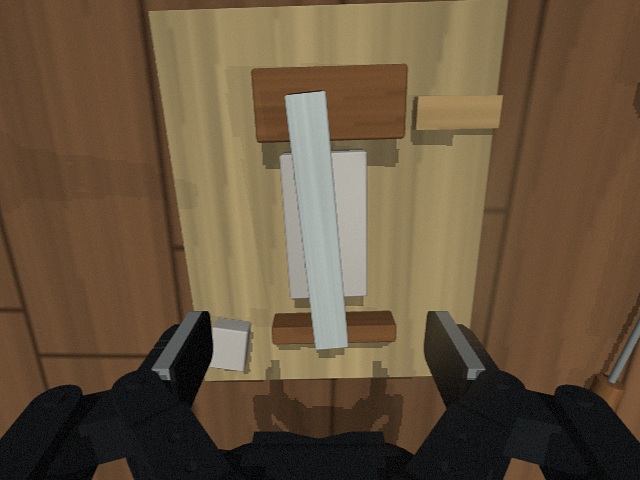

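Bar ends are at (306,92) and (330,348), matching the prediction for a 60 mm top height. Bar centre (0.530, −0.0055), yaw 6°; board yaw is about 2°. Now the grasp.

```bash
python3 - <<'E'
from sp import *
L=lambda f:(lambda v:(v[:9].reshape(3,3),v[9:18].reshape(3,3),v[18:]))(np.load(f))
a,b=L("c3.npy"),L("c4.npy")
print(tri(a,(306,137),b,(306,92)),tri(a,(326,328),b,(330,348)),"tile",tri(a,(354,289),b,(367,296)),"slim",tri(a,(376,323),b,(396,340)))
E
python3 -m inch '0 0.03 -0.2 0 0 0.06;0 0.03 -0.5 0 0 0.06;0 0.03 -0.7 0 0 0.06;0 0.03 -0.74 0 0 0.06;0 0.03 -0.74 0 0 0.06'
python3 -m inch '0 0 0 0 0 0;0 0 0 0 0 0;0 0 0 0 0 0;0 0 0 0 0 0;0 0 0 0 0 0;0 0 0 0 0 0' -1 50
```

```text
[0.521  0.0834 0.057 ] [ 0.5397 -0.0977  0.0553] tile [ 0.5704 -0.0731  0.0179] slim [ 0.5914 -0.0983  0.0436]
time_s: 3.85
tool_pos: [0.5314, -0.0065, 0.0633]
tool_rot: [0.0, 0.67, 0.742, 0.0]
force: [0.0, 1.0, 0.6]
finger_gap: 0.0855
grip_force: 0.0
time_s: 4.45
tool_pos: [0.5315, -0.007, 0.0634]
tool_rot: [0.001, 0.671, 0.742, 0.001]
force: [-0.8, -0.9, 6.6]
finger_gap: 0.0234
grip_force: 50.8
```

```bash
python3 -m inch '0 0 0.2 0 0 0;0 0 0.5 0 0 0;0 -0.15 0.6 0 0 0.08;0 -0.35 0.6 0 0 0.16;0 -0.6 0.6 0 0 0.24;0 -0.85 0.6 0 0 0.32;0 -1 0.6 0 0 0.40;0 -1 0.6 0 0 0.40'
python3 -m inch '-0.05 -0.2 0 0 0 0.08;-0.1 -0.4 0 0 0 0.16;-0.15 -0.6 0 0 0 0.24;-0.2 -0.8 0 0 0 0.32;-0.2 -1 0 0 0 0.40;-0.2 -1 0 0 0 0.44;-0.2 -1 0 0 0 0.44;-0.2 -1 0 0 0 0.44'
python3 - <<'E'
from h import *
save("top","t5.png"); print(manip.read_state()["q"])
E
```

```text
time_s: 5.25
tool_pos: [0.53, -0.1596, 0.1518]
tool_rot: [-0.0, 0.409, 0.913, -0.0]
force: [0.4, 0.5, -1.0]
finger_gap: 0.0237
grip_force: 49.9
time_s: 6.05
tool_pos: [0.5004, -0.3057, 0.1516]
tool_rot: [-0.001, 0.076, 0.997, 0.001]
force: [-0.2, 0.2, -2.4]
finger_gap: 0.0238
grip_force: 50.0
[-6.82740629e-01  2.17065476e-01  1.71860564e+00  2.71794629e-04
  1.20724252e+00 -2.10158565e+00]
```

View pics/t5.png

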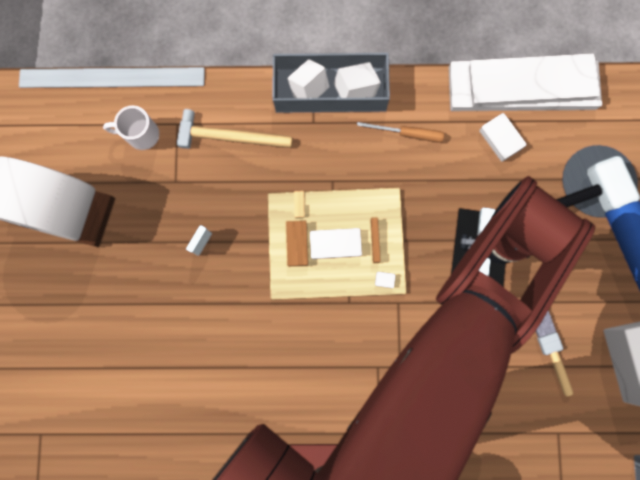

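The picture shows the bar held over the mat at about (487,235), and the tile left undisturbed at (335,243). I'll lower it now.

```bash
python3 -m inch '0 -0.19 -0.25 0 0 0;0 -0.19 -0.5 0 0 0;0 -0.19 -0.7 0 0 0;0 -0.19 -0.78 0 0 0;0 -0.19 -0.80 0 0 0;0 -0.19 -0.81 0 0 0;0 -0.19 -0.82 0 0 0;0 -0.19 -0.82 0 0 0'
```

```text
time_s: 6.9
tool_pos: [0.5017, -0.336, 0.031]
tool_rot: [0.001, 0.075, 0.997, -0.001]
force: [0.5, -0.6, -2.2]
finger_gap: 0.0235
grip_force: 50.0
```

```bash
python3 -m inch '0 0 -0.01 0 0 0;0 0 -0.02 0 0 0;0 0 -0.02 0 0 0;0 0 -0.02 0 0 0'
python3 -m inch '0 0 0 0 0 0;0 0 0 0 0 0;0 0 0 0 0 0;0 0 0 0 0 0;0 0 0 0 0 0;0 0 0 0 0 0' 1
python3 -m inch '0 0 0.1 0 0 0;0 0 0.35 0 0 0;0 0 0.65 0 0 0;0 0 0.8 0 0 0;0 0 0.8 0 0 0'
```

```text
time_s: 7.3
tool_pos: [0.5012, -0.3358, 0.0275]
tool_rot: [0.001, 0.075, 0.997, -0.0]
force: [-1.1, 1.5, 5.8]
finger_gap: 0.0236
grip_force: 51.0
time_s: 7.9
tool_pos: [0.5006, -0.3353, 0.0262]
tool_rot: [-0.0, 0.075, 0.997, 0.0]
force: [-0.3, 1.1, -0.5]
finger_gap: 0.0853
grip_force: 0.0
time_s: 8.4
tool_pos: [0.5033, -0.3376, 0.1529]
tool_rot: [0.004, 0.075, 0.997, -0.003]
force: [0.5, 0.7, 0.3]
finger_gap: 0.0857
grip_force: 0.0
```

```bash
python3 -m inch '0.06 0.2 0.3 0 0 -0.04;0.12 0.5 0.4 0 0 -0.1;0.2 0.8 0.4 0 0 -0.2;0.27 1 0.4 0 0 -0.23;0.27 1 0.4 0 0 -0.23'
python3 -m inch '0 0.3 0 0 0 0;0 0.6 0 0 0 0;0 0.9 0 0 0 0;0 1 0 0 0 0;0 1 0 0 0 0;0 1 0 0 0 0'
python3 - <<'E'
from h import *
im,c=save("wrist","w6.png"); np.save("c6.npy",np.array([*c[0].ravel(),*c[1].ravel(),*c[2]]))
E
```

```text
time_s: 8.9
tool_pos: [0.5417, -0.1812, 0.2061]
tool_rot: [-0.0, 0.252, 0.968, 0.001]
force: [0.2, -0.6, -0.1]
finger_gap: 0.0857
grip_force: 0.0
time_s: 9.5
tool_pos: [0.5411, -0.0362, 0.206]
tool_rot: [-0.0, 0.253, 0.968, -0.0]
force: [-0.4, -0.4, -0.3]
finger_gap: 0.0851
grip_force: 0.0
```

View pics/w6.png

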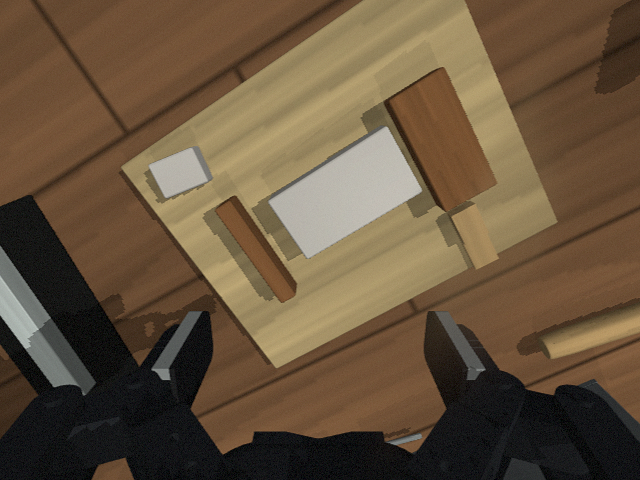

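The tile is now fully visible with corners at (388,127), (421,190), (307,258) and (268,199). The slim stop runs from (226,204) to (288,294) and the thick stop sits to the right.

Run:
```python
from sp import *
L=lambda f:(lambda v:(v[:9].reshape(3,3),v[9:18].reshape(3,3),v[18:]))(np.load(f))
c=L("c6.npy"); a=cv2.imread("pics/w6.png")[:,:,::-1]
st,ce,r,bx=spacer(a,c,(345,192),thr=120)
P=np.array([plane(c,p,.04)[:2] for p in bx]); print("tile",st,bx,P,"\n ctr",P.mean(0),plane(c,ce,.04)[:2])
for i in range(4): d=P[(i+1)%4]-P[i]; print(np.hypot(*d),np.degrees(np.arctan2(d[1],d[0])))
# profile along world y at x=.52,.54,.56 on plane .04
for x in(.515,.54,.565):
    for y in np.arange(-.120,-.058,.002): 
        u=proj(c,(x,y,.04)); print("%d:%s"%(round(y*1000),a[int(round(u[1])),int(round(u[0]))].tolist()),end=" ")
    print()
```

```text
tile [  268   127   154   132 10023] [[265.8235 197.7059]
 [386.4117 125.3529]
 [424.8823 189.4706]
 [304.2941 261.8235]] [[ 0.5051 -0.0638]
 [ 0.5024  0.0441]
 [ 0.561   0.0494]
 [ 0.5678 -0.0646]] 
 ctr [ 0.534  -0.0087] [ 0.5333 -0.0062]
0.10795322233535717 91.42507973493412
0.058859462180036716 5.138397011811981
0.1142027569400459 -86.59861115851945
0.0627190979477629 179.25985036004047
-120:[167, 148, 104] -118:[168, 150, 106] -116:[171, 151, 106] -114:[115, 106, 75] -112:[116, 105, 72] -110:[116, 103, 72] -108:[118, 105, 72] -106:[114, 104, 73] -104:[112, 77, 50] -102:[124, 84, 51] -100:[123, 87, 53] -98:[122, 84, 51] -96:[117, 79, 46] -94:[122, 84, 52] -92:[121, 83, 51] -90:[117, 80, 49] -88:[84, 61, 34] -86:[83, 56, 35] -84:[78, 54, 29] -82:[143, 121, 84] -80:[157, 139, 99] -78:[100, 89, 61] -76:[113, 100, 70] -74:[114, 100, 70] -72:[116, 102, 71] -70:[122, 107, 78] -68:[117, 102, 76] -66:[117, 101, 70] -64:[128, 125, 112] -62:[185, 180, 171] -60:[181, 177, 170] 
-120:[184, 162, 112] -118:[183, 162, 115] -116:[184, 162, 113] -114:[127, 111, 80] -112:[128, 114, 80] -110:[128, 
[... 370 characters left out ...]
, 112, 79] -68:[125, 109, 76] -66:[125, 110, 78] -64:[123, 109, 78] -62:[157, 156, 151] -60:[183, 180, 172] 
-120:[166, 144, 99] -118:[169, 149, 108] -116:[172, 151, 110] -114:[116, 103, 70] -112:[115, 100, 72] -110:[112, 97, 68] -108:[114, 99, 69] -106:[114, 100, 73] -104:[116, 106, 76] -102:[109, 74, 46] -100:[121, 83, 50] -98:[124, 86, 50] -96:[127, 89, 54] -94:[124, 84, 52] -92:[119, 81, 49] -90:[119, 80, 50] -88:[108, 71, 41] -86:[84, 56, 35] -84:[78, 54, 32] -82:[80, 54, 32] -80:[156, 139, 96] -78:[158, 139, 99] -76:[162, 143, 98] -74:[162, 145, 101] -72:[162, 142, 102] -70:[165, 147, 103] -68:[165, 147, 104] -66:[160, 144, 99] -64:[163, 144, 101] -62:[140, 125, 84] -60:[170, 169, 163]
```

```bash
python3 -m inch '0 0.3 0 0 0 0;0 0.6 0 0 0 0;0 0.9 0 0 0 0;0 1 0 0 0 0;0 1 0 0 0 0'; python3 -m inch '0 0.3 0 0 0 0;0 0.6 0 0 0 0;0 0.9 0 0 0 0;0 1 0 0 0 0;0 1 0 0 0 0;0 1 0 0 0 0'
python3 - <<'E'
from sp import *
im,c=save("wrist","w7.png"); X=(.5405,.2944,.07); g=proj(c,X); print(g)
r=spacer(im,c,g); P=np.array([plane(c,p,.07)[:2] for p in r[3]]); print(r[0],P,P.mean(0)); s=manip.read_state(); print(s["tool_pos"],s["tool_rot"])
E
```

```text
time_s: 10.05
tool_pos: [0.5414, 0.1151, 0.2061]
tool_rot: [-0.0, 0.252, 0.968, -0.0]
force: [-0.5, 0.8, -0.2]
finger_gap: 0.0854
grip_force: 0.0
time_s: 10.65
tool_pos: [0.5417, 0.2627, 0.2059]
tool_rot: [-0.0, 0.254, 0.967, -0.001]
force: [0.2, -0.1, 0.4]
finger_gap: 0.0856
grip_force: 0.0
[355.7595 208.5002]
[ 346  170   21   79 1453] [[0.5636 0.2737]
 [0.5129 0.3024]
 [0.5197 0.3137]
 [0.5709 0.2858]] [0.5418 0.2939]
[0.5417 0.2625 0.206 ] [-0.      0.254   0.9672 -0.0006]
```

```bash
python3 -m inch '0 0.21 0 0 0 0;0 0.21 -0.3 0 0 0;0 0.21 -0.6 0 0 0;0 0.21 -0.85 0 0 0;0 0.21 -1 0 0 0;0 0.21 -1 0 0 0;0 0.21 -1 0 0 0'
python3 -m inch '0 0 -0.015 0 0 0;0 0 -0.015 0 0 0;0 0 -0.015 0 0 0;0 0 -0.015 0 0 0;0 0 -0.015 0 0 0;0 0 -0.015 0 0 0;0 0 -0.015 0 0 0' -1 50
```

```text
time_s: 11.4
tool_pos: [0.5418, 0.2948, 0.0567]
tool_rot: [-0.0, 0.254, 0.967, -0.0]
force: [0.9, -0.6, 0.9]
finger_gap: 0.0857
grip_force: 0.0
time_s: 12.1
tool_pos: [0.5413, 0.2964, 0.0545]
tool_rot: [0.0, 0.253, 0.967, 0.0]
force: [-0.9, 0.8, 3.7]
finger_gap: 0.0142
grip_force: 52.9
```

```bash
python3 -m inch '0 0 0.15 0 0 0;0 0 0.4 0 0 0;0 -0.15 0.6 0 0 0.08;-0.01 -0.4 0.67 0 0 0.16;-0.02 -0.7 0.67 0 0 0.24;-0.03 -1 0.67 0 0 0.32;-0.035 -1 0.67 0 0 0.35;-0.035 -1 0.67 0 0 0.35'
python3 -m inch '0 -0.25 0 0 0 0;0 -0.55 0 0 0 0;0 -0.8 0 0 0 0;0 -0.95 0 0 0 0;0 -1 0 0 0 0;0 -1 0 0 0 0'
python3 -m inch '0 -0.2 0 0 0 0;0 -0.4 0 0 0 0;0 -0.48 0 0 0 0;0 -0.48 0 0 0 0;0 -0.48 0 0 0 0;0 -0.48 0 0 0 0'
python3 - <<'E'
from h import *
save("wrist","w8.png"); save("top","t8.png")
print(manip.read_state()["tool_pos"])
E
```

```text
time_s: 12.9
tool_pos: [0.5356, 0.1449, 0.1542]
tool_rot: [-0.0, -0.018, 1.0, 0.0]
force: [0.2, 0.2, -1.3]
finger_gap: 0.0144
grip_force: 52.2
time_s: 13.5
tool_pos: [0.536, -0.0038, 0.1543]
tool_rot: [-0.0, -0.018, 1.0, 0.0]
force: [-0.5, 0.1, -0.9]
finger_gap: 0.0145
grip_force: 52.2
time_s: 14.1
tool_pos: [0.5359, -0.0743, 0.1544]
tool_rot: [-0.0, -0.02, 1.0, 0.0]
force: [0.2, 0.7, -1.4]
finger_gap: 0.0144
grip_force: 52.2
[ 0.53590885 -0.07461508  0.15446929]
```

View pics/w8.png

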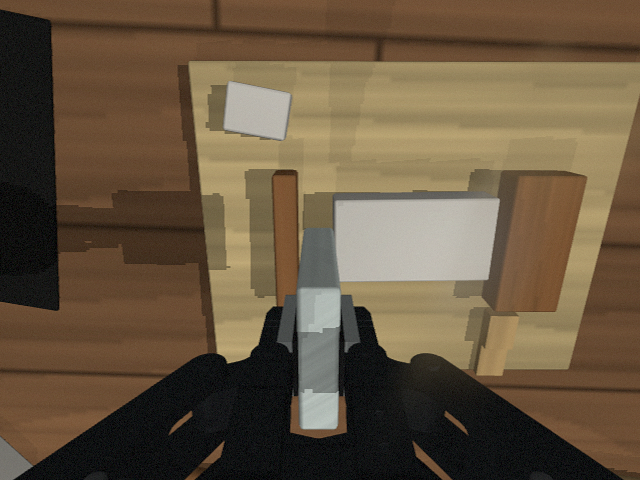

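The spacer hangs square above the gap. Its lower end is at columns 303–334, and the gap is between the slim stop's edge (298) and the tile end (334). I'll check numerically.

Run:
```python
from sp import *
c=cam("wrist"); a=cv2.imread("pics/w8.png")[:,:,::-1]
print("slim inner",plane(c,(298,200),.04),plane(c,(299,260),.04),"tile end",plane(c,(334,200),.04),plane(c,(335,270),.04),"tile far",plane(c,(498,200),.04),plane(c,(488,279),.04))
print("spacer near bottom",plane(c,(304,229),.1),plane(c,(334,229),.1),"near top edge",plane(c,(298,288),.17),plane(c,(341,288),.17))
for r in(195,215,260): print(r,a[r,268:345:2,0].tolist())
```

```text
slim inner [ 0.5086 -0.089   0.04  ] [ 0.551  -0.0874  0.04  ] tile end [ 0.5077 -0.0653  0.04  ] [ 0.5576 -0.062   0.04  ] tile far [0.5035 0.0424 0.04  ] [0.5604 0.0464 0.04  ]
spacer near bottom [ 0.5097 -0.083   0.1   ] [ 0.5091 -0.0678  0.1   ] near top edge [ 0.508  -0.0826  0.17  ] [ 0.5075 -0.0686  0.17  ]
195 [120, 124, 91, 113, 123, 124, 126, 125, 124, 121, 119, 122, 121, 116, 87, 133, 165, 166, 102, 120, 120, 116, 119, 121, 118, 119, 121, 120, 120, 119, 119, 122, 107, 91, 96, 97, 97, 93, 97]
215 [113, 113, 102, 98, 124, 124, 124, 123, 125, 120, 121, 120, 122, 120, 95, 123, 157, 134, 108, 119, 118, 112, 115, 113, 112, 116, 114, 115, 115, 117, 114, 113, 98, 105, 174, 183, 181, 184, 181]
260 [131, 126, 129, 110, 106, 121, 124, 130, 122, 120, 123, 121, 120, 122, 105, 90, 112, 93, 99, 93, 96, 94, 92, 90, 90, 92, 93, 95, 96, 95, 92, 91, 91, 110, 135, 187, 186, 183, 183]
```

```bash
python3 -m inch '0 0 -0.15 0 0 0;0 0 -0.28 0 0 0;0 0 -0.35 0 0 0;0 0 -0.35 0 0 0;0 0 -0.35 0 0 0'
python3 - <<'E'
from h import *
im,c=save("wrist","w9.png"); p=manip.read_state()["tool_pos"]; print(p)
for y in np.arange(-.092,-.058,.002):
    print(round(y*1000),[im[int(v+.5),int(u+.5)].tolist() for u,v in [proj(c,(x,y,.04)) for x in(.495,.505,.51)]], proj(c,(.505,y,.04)).round())
E
```

```text
time_s: 14.7
tool_pos: [0.5362, -0.0756, 0.1025]
tool_rot: [0.0, -0.019, 1.0, -0.0]
force: [0.2, -0.6, -0.7]
finger_gap: 0.0144
grip_force: 52.2
[ 0.53663929 -0.07586808  0.10302986]
-92 [[114, 77, 49], [117, 80, 52], [79, 51, 29]] [289. 215.]
-90 [[70, 46, 24], [78, 50, 28], [44, 25, 4]] [293. 215.]
-88 [[155, 138, 98], [156, 138, 98], [153, 136, 96]] [297. 215.]
-86 [[159, 142, 102], [157, 139, 95], [154, 137, 97]] [301. 215.]
-84 [[161, 145, 102], [111, 97, 67], [103, 94, 64]] [305. 215.]
-82 [[165, 146, 104], [114, 100, 70], [112, 98, 69]] [309. 215.]
-80 [[167, 149, 104], [109, 96, 65], [110, 98, 70]] [312. 216.]
-78 [[155, 136, 96], [112, 101, 71], [115, 102, 72]] [316. 216.]
-76 [[155, 136, 95], [103, 93, 63], [102, 88, 62]] [320. 216.]
-74 [[156, 135, 98], [100, 89, 59], [101, 88, 61]] [324. 216.]
-72 [[157, 139, 97], [103, 88, 63], [102, 87, 63]] [328. 216.]
-70 [[157, 139, 100], [101, 91, 62], [104, 90, 66]] [332. 216.]
-68 [[156, 136, 94], [102, 94, 64], [101, 91, 63]] [335. 216.]
-66 [[157, 141, 98], [73, 71, 67], [69, 65, 63]] [339. 217.]
-64 [[157, 139, 96], [89, 86, 81], [126, 123, 117]] [343. 217.]
-62 [[156, 138, 95], [93, 91, 87], [167, 162, 154]] [347. 217.]
-60 [[157, 140, 97], [93, 93, 87], [163, 158, 151]] [351. 217.]
```

View pics/w9.png

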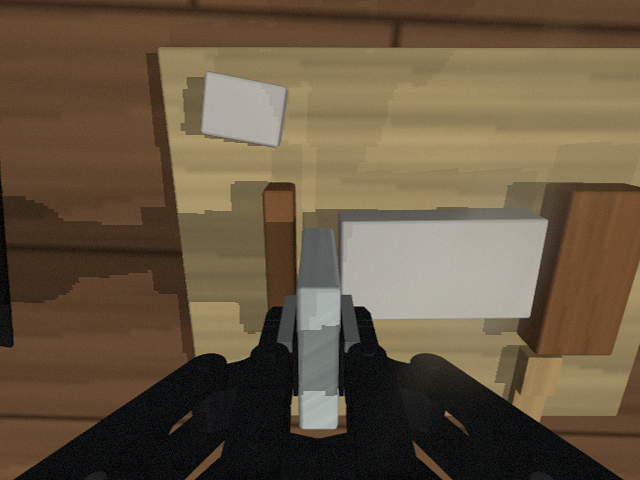

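The spacer's lower end (columns 303–335) sits centred between the stop (296) and the tile (341), so I'll lower it.

```bash
python3 -m inch '0 0 -0.08 0 0 0;0 0 -0.14 0 0 0;0 0 -0.18 0 0 0;0 0 -0.2 0 0 0;0 0 -0.21 0 0 0;0 0 -0.22 0 0 0;0 0 -0.22 0 0 0;0 0 -0.22 0 0 0'
```

```text
time_s: 15.55
tool_pos: [0.5362, -0.0759, 0.0695]
tool_rot: [0.0, -0.019, 1.0, -0.0]
force: [0.4, -0.1, 0.8]
finger_gap: 0.014
grip_force: 52.4
```

```bash
python3 -m inch '0 0 -0.005 0 0 0;0 0 -0.005 0 0 0' -0.6; python3 -m inch '0 0 0 0 0 0;0 0 0 0 0 0;0 0 0 0 0 0;0 0 0 0 0 0;0 0 0 0 0 0' 1
python3 -m inch '0 0 0.1 0 0 0;0 0 0.35 0 0 0;0 0 0.6 0 0 0;0 0 0.8 0 0 0;0 0 0.8 0 0 0'
python3 - <<'E'
from sp import *
for n in("wrist",):
    im,c=save(n,"w10.png"); g=proj(c,(.539,-.076,.085)); r=spacer(im,c,g,150)
    P=np.array([plane(c,p,.085)[:2] for p in r[3]]); print(g,r[1],P,P.mean(0))
    r=spacer(im,c,proj(c,(.534,-.007,.04)),120); P=np.array([plane(c,p,.04)[:2] for p in r[3]]); print("tile",r[0],P,P.mean(0))
print(manip.read_state()["tool_pos"])
E
```

```text
time_s: 15.75
tool_pos: [0.5361, -0.0759, 0.0684]
tool_rot: [0.0, -0.019, 1.0, -0.0]
force: [-0.7, 0.6, -0.4]
finger_gap: 0.0169
grip_force: 0.0
time_s: 16.25
tool_pos: [0.5359, -0.0758, 0.0683]
tool_rot: [0.0, -0.019, 1.0, -0.0]
force: [-0.7, 0.1, 0.5]
finger_gap: 0.0854
grip_force: 0.0
time_s: 16.75
tool_pos: [0.5393, -0.0767, 0.1952]
tool_rot: [0.005, -0.019, 1.0, -0.002]
force: [0.5, -0.6, 0.3]
finger_gap: 0.0855
grip_force: 0.0
[320.0191 240.0897] [320.6902 236.165 ] [[ 0.5092 -0.083 ]
 [ 0.5087 -0.0701]
 [ 0.5666 -0.0673]
 [ 0.5671 -0.0811]] [ 0.5379 -0.0754]
tile [  337   180   144    75 10124] [[ 0.5075 -0.0649]
 [ 0.5021  0.0433]
 [ 0.5606  0.0546]
 [ 0.5665 -0.061 ]] [ 0.5342 -0.007 ]
[ 0.5379 -0.0764  0.1924]
```

View pics/w10.png

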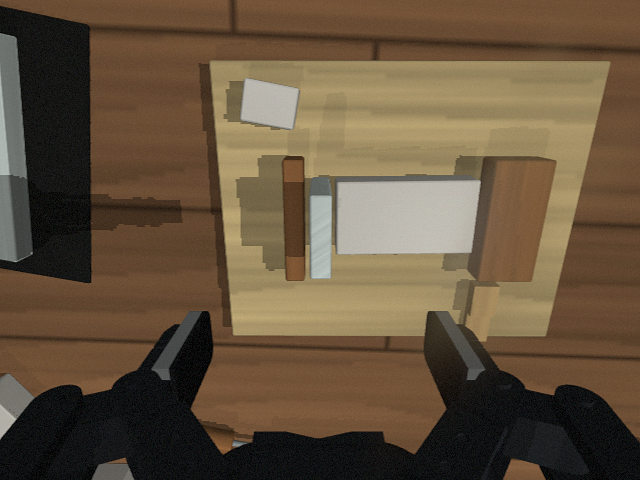

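The spacer stands upright in the gap: top at (310–331, 190–278), between the slim stop and the tile, with its centre at (0.538, −0.0755). Next I turn the tool and grip the tile.

```bash
python3 -m inch '0 0.1 0 0 0 -0.09;0 0.2 0 0 0 -0.18;0 0.3 0 0 0 -0.27;0 0.4 0 0 0 -0.36;0 0.49 0 0 0 -0.45;0 0.49 0 0 0 -0.54;0 0.49 0 0 0 -0.63;0 0.49 0 0 0 -0.72;-0.015 0.49 0 0 0 -0.81;-0.015 0.49 0 0 0 -0.9;-0.015 0.49 0 0 0 -1;-0.015 0.49 0 0 0 -1;-0.015 0.49 0 0 0 -1;-0.015 0.49 0 0 0 -1'
python3 - <<'E'
from sp import *
im,c=save("wrist","w11.png"); s=manip.read_state(); print(s["tool_pos"],s["q"])
r=spacer(im,c,proj(c,(.534,-.007,.04)),120); P=np.array([plane(c,p,.04)[:2] for p in r[3]]); print("tile",r[0],P,P.mean(0))
r=spacer(im,c,proj(c,(.538,-.0755,.085)),140); P=np.array([plane(c,p,.085)[:2] for p in r[3]]); print("spacer",r[0],P,P.mean(0))
E
```

```text
time_s: 18.2
tool_pos: [0.5333, -0.0023, 0.1879]
tool_rot: [-0.0, 0.693, 0.721, -0.0]
force: [-0.4, 0.7, 0.5]
finger_gap: 0.0851
grip_force: 0.0
[ 0.5334 -0.0023  0.188 ] [-0.1522  0.0542  1.827  -0.      1.261  -0.1923]
tile [  278   160    82   137 10369] [[ 0.5026  0.0464]
 [ 0.5611  0.0488]
 [ 0.5694 -0.0604]
 [ 0.5033 -0.0631]] [ 0.5341 -0.0071]
spacer [ 280  333   82   18 1387] [[ 0.5094 -0.0827]
 [ 0.5093 -0.0686]
 [ 0.5666 -0.0663]
 [ 0.5677 -0.0804]] [ 0.5382 -0.0745]
```

```bash
python3 -m inch '0 0 -0.3 0 0 0;0 0 -0.6 0 0 0;0 0 -0.8 0 0 0;0 0 -0.9 0 0 0;0 0 -0.95 0 0 0;0 0 -1 0 0 0;0 0 -1 0 0 0;0 0 -1 0 0 0'
python3 -m inch '0 0 -0.02 0 0 0;0 0 -0.02 0 0 0;0 0 -0.02 0 0 0;0 0 -0.02 0 0 0;0 0 -0.02 0 0 0;0 0 -0.02 0 0 0' -1 60
```

```text
time_s: 19.05
tool_pos: [0.5347, -0.0025, 0.0396]
tool_rot: [0.001, 0.694, 0.72, 0.001]
force: [0.6, 0.1, 0.9]
finger_gap: 0.0853
grip_force: 0.0
time_s: 19.65
tool_pos: [0.5345, -0.0024, 0.0362]
tool_rot: [0.001, 0.694, 0.72, 0.0]
force: [0.2, 0.7, 5.9]
finger_gap: 0.0585
grip_force: 66.9
```

```bash
python3 -m inch '0 -0.005 0 0 0 0;0 -0.01 0 0 0 0;0 -0.015 0 0 0 0;0 -0.02 0 0 0 0;0 -0.025 0 0 0 0;0 -0.03 0 0 0 0;0 -0.035 0 0 0 0;0 -0.04 0 0 0 0;0 -0.045 0 0 0 0;0 -0.05 0 0 0 0;0 -0.055 0 0 0 0;0 -0.06 0 0 0 0;0 -0.06 0 0 0 0;0 -0.06 0 0 0 0'
python3 -m inch '0 -0.004 0 0 0 0;0 -0.008 0 0 0 0;0 -0.008 0 0 0 0'
```

```text
time_s: 21.05
tool_pos: [0.5344, -0.0101, 0.0362]
tool_rot: [-0.0, 0.694, 0.72, 0.001]
force: [0.1, 6.2, 7.1]
finger_gap: 0.0586
grip_force: 67.1
time_s: 21.35
tool_pos: [0.5344, -0.0112, 0.0362]
tool_rot: [-0.0, 0.694, 0.72, 0.001]
force: [-0.3, 6.5, 7.3]
finger_gap: 0.0589
grip_force: 67.1
```

```bash
python3 -m inch '0 -0.006 0 0 0 0;0 -0.012 0 0 0 0;0 -0.012 0 0 0 0'; python3 -m inch '0 -0.006 0 0 0 0;0 -0.012 0 0 0 0;0 -0.012 0 0 0 0'
```

```text
time_s: 21.65
tool_pos: [0.5344, -0.0123, 0.0362]
tool_rot: [-0.001, 0.694, 0.72, 0.002]
force: [0.3, 10.2, 6.6]
finger_gap: 0.0587
grip_force: 67.1
time_s: 21.95
tool_pos: [0.5344, -0.0124, 0.0362]
tool_rot: [-0.001, 0.694, 0.72, 0.003]
force: [1.0, 18.0, 8.0]
finger_gap: 0.0588
grip_force: 67.2
```

```bash
python3 -m inch '0 -0.006 0 0 0 0;0 -0.012 0 0 0 0;0 -0.012 0 0 0 0;0 -0.012 0 0 0 0;0 -0.012 0 0 0 0;0 -0.012 0 0 0 0'
python3 - <<'E'
from sp import *
im,c=save("wrist","w12.png"); t,ct=save("top","t12.png"); s=manip.read_state(); print(s["tool_pos"],s["force"],s["torque"])
print(plane(c,(0,0),.04)); g=proj(c,(.538,-.080,.085)); print(g)
r=spacer(im,c,g,140); P=np.array([plane(c,p,.085)[:2] for p in r[3]]); print("spacer",r[0],r[2],P,P.mean(0))
r=spacer(im,c,proj(c,(.534,.015,.04)),110); P=np.array([plane(c,p,.04)[:2] for p in r[3]]); print("tile",r[0],P,P.mean(0))
E
```

```text
time_s: 22.55
tool_pos: [0.5345, -0.0125, 0.0362]
tool_rot: [-0.002, 0.694, 0.72, 0.004]
force: [2.5, 24.8, 8.7]
finger_gap: 0.0586
grip_force: 67.2
[ 0.5345 -0.0125  0.0362] [ 2.1688 22.936   7.9219] [ 3.5958 -0.1524 -0.2856]
[0.44   0.0967 0.04  ]
[321.2064 603.2284]
spacer [  232   217   169   205 29436] ((316.0, 319.0), (204.0, 168.0), 90.0) [[ 0.5139  0.0474]
 [ 0.5498  0.0487]
 [ 0.5556 -0.0059]
 [ 0.512  -0.0074]] [0.5328 0.0207]
tile [  231   203   172   219 31014] [[ 0.5029  0.036 ]
 [ 0.56    0.0434]
 [ 0.5774 -0.0451]
 [ 0.5076 -0.0555]] [ 0.537  -0.0053]
```

Run:
```python
from sp import *
im,c=save("scene","s12.png")
yw=np.radians(2.1); ex=np.array([np.cos(yw),np.sin(yw),0]); ey=np.array([-np.sin(yw),np.cos(yw),0]); o=np.array([.538,-.0808,.015])
pts=np.array([proj(c,o+a*ex+b*ey+[0,0,h]) for h in(0.03,.07) for a,b in((-.03,-.0075),(.03,-.0075),(.03,.0075),(-.03,.0075))]); print(pts.round(1))
m=np.zeros(im.shape[:2],np.uint8); cv2.fillConvexPoly(m,cv2.convexHull(pts.astype(np.float32)).astype(int),1)
x0,y0=pts.min(0).astype(int)-14;x1,y1=pts.max(0).astype(int)+14
g=im.astype(int); gr=((g.max(2)-g.min(2)<32)&(g.min(2)>75))
for y in range(y0,y1,2): print("".join("%s"%("#" if gr[y,x]&m[y,x] else "+" if gr[y,x] else "." if m[y,x] else " ") for x in range(x0,x1)))
```

```text
[[261.3 241.8]
 [274.4 266.4]
 [282.8 263.3]
 [269.4 239. ]
 [259.3 225.8]
 [272.8 250.6]
 [281.5 247.5]
 [267.7 223. ]]
                                                   
                                                   
                                                   
                                                   
                                                   
                                                   
                                                ++ 
                     ..                         +++
+++           ......##..                         + 
+++           .########..                        + 
++++          ###########.                       + 
++++          +###########..                     ++
+++++          ############..                   +++
+++++          #############..              +++++++
+++++          ###############.       +++++++++++++
+++++          +################+++++++++++++++++++
++++           +#################++++++++++++++++++
                +##################++++++++++++++++
                ++##################+++++++++++++++
                +++##################++++++++++++++
                  ++#################++++++++++++++
                   ++################++++++++++++++
                    ++###############++++++++++++++
                     ++###############+++++++++++++
                      ++##############+++++++++++++
                       ++#############+++++++++++++
                        ++############+++++++++++++
                         ++###########+++++++++++++
                          ++######+++++++++++++++++
                           ++++++++++++++++++++++++
                            +++++++++++++++++++++++
                             ++++++++++++++++++    
                              ++++++++++++         
                               ++++++
```

```bash
python3 -m inch '0 -0.004 0 0 0 0;0 -0.004 0 0 0 0;0 -0.004 0 0 0 0;0 -0.004 0 0 0 0;0 -0.004 0 0 0 0;0 -0.004 0 0 0 0;0 -0.004 0 0 0 0;0 -0.004 0 0 0 0' && python3 -c "
from station import manip
print(manip.read_state()['force']); print(manip.close_job())"
```

```text
time_s: 23.5
tool_pos: [0.5345, -0.0125, 0.0362]
tool_rot: [-0.003, 0.694, 0.72, 0.004]
force: [2.2, 27.1, 9.0]
finger_gap: 0.0581
grip_force: 67.2
[ 2.21301155 27.07134     9.01233733]
the job is handed in; nothing more can be done
None
```

The job was handed in at about 23.5 s, with no verdict returned: the straightedge is on the mat, the spacer stands upright in the wide gap, and the gripper still holds the tile pressed against it (about 27 N of push at the wrist).

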